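Put the weighing dish on the balance with the forked lifter

ROBOT

A 6-joint arm with a two-finger parallel gripper is mounted at the origin on the work surface. World frame = base frame: x ahead of the robot, y to its left, z up, the work surface at z = 0. Lengths are in m, angles in rad, forces in N, time in s.
With the tool pointing down it reaches from about 0.375 to 0.9 m from the base axis. Payload 3.1 kg.
Tool frame: the origin (TCP) lies midway between the tips of the shut fingers; the grasp point (between the pads) lies 19 mm behind it; x points along the fingers, z is the direction in which the jaws open and shut, and the axes are right-handed (so a half turn about x gives the same grasp; the last joint's range is limited). The gripper opens to 87 mm and grips with 3 to 60 N. Pads are 19 mm wide; open, the fingers measure 117 mm over their backs; the gripper's body (75 mm by 190 mm) begins 51 mm behind the grasp point.
Start: joints at [1.073, 0.527, 1.433, -0, 1.181, -0.178], TCP at [0.196, 0.593, 0.223] pointing down, gripper open.
Joint ranges: [-3.08, 3.08], [-0.75, 2.2], [0.22, 2.44], [-1.43, 4.57], [0, 2.65], [-2.85, 2.85]. Speed limits (rad/s): [2.79, 2.79, 3.14, 3.14, 3.14, 3.14].

INTERFACE

Orientations are given as a unit quaternion [x, y, z, w].
In Python, from rig import readout, imaging, robot gives the robot as it stands. The module is installed in compiled form; this text tells all that it offers.
- The arm moves only by the tool play_rows, never from a script. Its argument "rows" is text: rows parted by semicolons, each of 7 numbers parted by spaces: the turn, a rotation vector about the tool's x, y, z in rad, then the shift along the tool's x, y, z in mm, then the closure, from 0 (fully open) to 1 (shut). In form: ax ay az tx ty tz gripper; .... A call has 1 to 8 rows; each row shifts and turns the commanded pose from where the row before left it, along the tool's axes as they then stand; what a row does not reach is not made up. A row lasts 1/12 s, in which the tool goes at most 41.7 mm and 7.16 degrees, less where a joint would pass 70% of its speed; a pose out of reach is approached as far as the arm can. A call with a gripper value outside its range is refused whole. The fingers move at their own pace and stop on an object; "squeeze" is the grip in N (left out, the last holds). Time passes only in rows, so rows that do not move let the fingers close. It gives the time, the measured TCP pose, the force and the opening at its end, in the units of the state.
- readout.get_obs(): the state, without advancing time (a new reading comes with each control period).
- imaging.camera(name): name is "side" or "top" or "wrist"; returns the picture (420x560x3 uint8, blue, green, red); there is no depth.
- imaging.camera_info(name): a dict with "K" (3x3 intrinsics, pixels), "world_to_cam" (4x4, takes a point from world to camera coordinates). Camera axes: x right, y down, z forward; pixel columns grow to the right and rows downward; lengths in m; the calibration is good to about 2 mm. A picture is of the moment at which its call begins: read the wrist's pose just before it. camera_info takes no time and is no camera call; for the wrist camera it gives the pose at the moment of the call.
- robot.hand_in(): hands the job in, once; it reports no verdict.
The state is a dict: "time": time; "q": joint angles; "joint_velocities": joint speeds; "joint_torque": joint torques, N m; "position": TCP position; "tool_rot": TCP orientation; "ft_force": force on the tool from outside, world axes, zero at the start; "moment": the same for the moment, N m; "grip_width": finger opening in m.
Only numpy, scipy, OpenCV 4.12 (cv2) and the standard library are available. Lean on these libraries where they do the work, as an engineer would, in place of code of your own. Each camera call takes 0.05 s, during which the arm holds its last target. There are 200 camera calls.

TASK

Pick up the forked lifter by its black grip with the aluminium dish riding on its fork, carry the dish level to the balance and lower the fork around the small round support so that the dish is set gently and centred on it, clear of the lifter. Leave the lifter lying flat and let go of it. Do not touch the dish itself with the gripper, and do not tip or drop it.

Things in the scene. Friction and masses are not known exactly. Their poses are not given: they have to be found in the camera images.
- lifter_grip (a point): Grasp point of the lifter (0.16 kg, loose, a flat 4 mm steel plate: U-fork with a 60 mm wide tail) on its upright black grip: 30 mm long (x), 14 mm thick (y, close the fingers along it), top 19 mm above this point, plate's underside 43 mm below it. x points to the fork's open end, z up; fork centre 100 mm ahead, tail end 27 mm behind. Starts flat on the bench, grip nearest the robot.
- fork_center (a point): Centre of the lifter's fork, on the plate's top face (4 mm above its underside); axes as lifter_grip. The gap between the tines is 72 mm wide, closed 38 mm behind this point and open in front; the tines are 18 mm wide and end 50 mm ahead. Fork 108 mm wide overall.
- dish_center (a point): Centre, half-way up, of the round aluminium weighing dish: rim 100 mm across, flat bottom 94 mm, 14 mm high, 0.04 kg, z up. It starts lying loose on the fork's flat top, within about 4 mm of the fork's centre, held by its weight alone. The dish lying alone on the bench is a spare, not wanted.
- support_top (a point): Centre of the top of the balance's fixed round steel support, z up: a disc 44 mm across, 4 mm thick, on a 14 mm post. Its top is 35 mm above the balance's flat white deck (170 mm square, centred under it) and 85 mm above the bench. The lifter can lie on the deck, fork around the post, from any direction, leaving the dish on the support. The white box with a wide dark plate is a stirrer.
Mind the look-alikes: they are no part of the job. Leave any pink look-alike of the part that bears lifter_grip alone.

How it is judged:
On the way:
1. the dish rides on the lifter, clear of the bench (height (world z) of dish_center above 0.05 m and contact force between dish and lifter above 0.05 N and contact force between dish and balance below 0.02 N and horizontal distance between dish_center and fork_center below 0.03 m), for 0.2 s.
At the end, for the whole second after the job is handed in: The dish stands on the balance's support, its centre within 16 mm of the support's axis and level within 10 degrees, touching the lifter nowhere; the lifter lies flat (within 10 degrees), and both are at rest (horizontal distance between dish_center and support_top below 0.016 m and z of dish_center in the frame of support_top between 0.002 and 0.012 m and angle between each of dish_center, lifter_grip's own z axis and vertical below 0.17 rad and contact force between dish and balance above 0.05 N and contact force between dish and lifter below 0.02 N and linear speed of each of dish, lifter below 0.02 m/s).
It fails at once if the dish is tipped more than 20 degrees (angle between dish_center's own z axis and vertical above 0.35 rad).
It fails at once if the gripper or arm touches the dish (contact force between any of the fingers, the arm and dish above 0.2 N).
It fails at once if the dish is dropped (falls freely faster than 0.4 m/s, about 8 mm) (contact force between dish and anything else below 0.005 N and linear speed of dish above 0.4 m/s).
It also fails if it takes over 43 s, if anything falls off the work surface, if the arm or the gripper's body presses on something with over 40 N, if the wrist force passes 120 N, or if a joint passes its speed limit or range.

## Working session

There is one attempt and no reset: what is moved stays moved. The work goes in short steps, Python scripts to look and compute and a tool call to move; the robot and the scene stay as the last step left them, time stands still between calls to the robot, and variables do not carry over. Pictures are saved under pics/ and viewed, about 8 in all and at most 12, crops included, and the job is handed in when it is done.

Besides the shell and the picture viewer there is one more tool, called after "Request:" by a JSON object that holds its "method" and its "body", one argument or row to a line. play_rows: Moves the arm, as the interface text tells. Its arguments: {"type":"object","properties":{"rows":{"type":"string"},"squeeze":{"type":"number"}},"required":["rows"]}

```bash
mkdir -p pics; python3 - <<'E'
from rig import readout, imaging, robot
import cv2,numpy as np
for n in ("top","side"):
    cv2.imwrite(f"pics/{n}1.png",imaging.camera(n)); i=imaging.camera_info(n); print(n,np.round(i["K"],1).tolist(),np.round(i["world_to_cam"],4).tolist())
print(readout.get_obs())
E
```

```text
top [[392.7, 0.0, 274.1], [0.0, 392.7, 207.1], [0.0, 0.0, 1.0]] [[0.0212, -0.9992, 0.0327, -0.0334], [-0.9908, -0.0253, -0.133, 0.4599], [0.1337, -0.0296, -0.9906, 0.9714], [0.0, 0.0, 0.0, 1.0]]
side [[506.2, 0.0, 284.9], [0.0, 506.2, 210.7], [0.0, 0.0, 1.0]] [[0.923, -0.3846, 0.0076, -0.4215], [-0.2478, -0.6095, -0.7531, 0.1684], [0.2943, 0.6933, -0.6579, 1.1406], [0.0, 0.0, 0.0, 1.0]]
{'time': 0.1, 'q': array([ 1.07351071e+00,  5.28344739e-01,  1.43377973e+00, -1.24659071e-05,
        1.18139176e+00, -1.78524680e-01]), 'joint_velocities': array([ 3.49808198e-05, -2.85856359e-03, -1.54645922e-03, -8.71836867e-04,
        1.45281414e-03,  5.42246411e-04]), 'joint_torque': array([-6.76499967e-04, -4.40988243e+01, -1.77150410e+01,  6.34422270e-02,
        5.34047058e-02, -3.15062391e-05]), 'position': array([0.19553937, 0.59292984, 0.2216852 ]), 'tool_rot': array([-0.41460874,  0.57362629,  0.41401284,  0.57240357]), 'ft_force': array([-0.55423783, -0.55179604,  0.38820839]), 'moment': array([ 0.01237632,  0.06573484, -0.01860942]), 'grip_width': 0.08682758633465672}
```

View pics/top1.png

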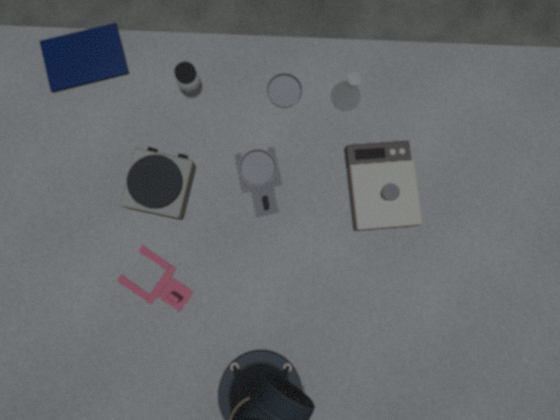

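View pics/side1.png

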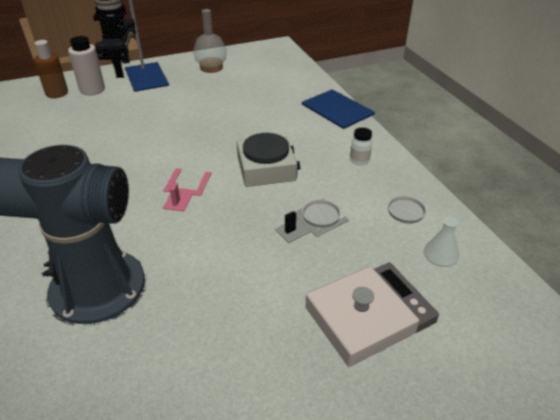

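Top view: the wanted lifter is grey with its black grip at (265,203) and the dish on it at (258,165). The pink look-alike at (160,280) is to be left alone. The spare dish lies alone at (284,90), and the balance support is at (390,191). The stirrer with its dark plate is at (155,180). I'll confirm in an enlarged crop and measure.

```bash
cat > h.py <<'E'
import numpy as np,cv2
from rig import readout, imaging, robot
def ray(n,u,v,z,i=None):
    i=i or imaging.camera_info(n); T=np.array(i["world_to_cam"]);K=np.array(i["K"])
    R=T[:3,:3]; c=-R.T@T[:3,3]; d=R.T@np.linalg.solve(K,[u,v,1.]); return c+d*(z-c[2])/d[2]
def tri(u1,u2,n1="top",n2="side"):
    A=[]
    for n,(u,v) in ((n1,u1),(n2,u2)):
        i=imaging.camera_info(n);P=np.array(i["K"])@np.array(i["world_to_cam"])[:3];A.append(P)
    X=cv2.triangulatePoints(A[0],A[1],np.array(u1,float).reshape(2,1),np.array(u2,float).reshape(2,1)).ravel();return X[:3]/X[3]
def crop(im,x,y,w,h,s): return cv2.resize(im[y:y+h,x:x+w],None,fx=s,fy=s,interpolation=cv2.INTER_CUBIC)
E
python3 - <<'E'
from h import *
a=crop(cv2.imread("pics/top1.png"),225,140,70,85,7)[:, :]; 
b=crop(cv2.imread("pics/side1.png"),270,190,85,60,4)
c=crop(cv2.imread("pics/top1.png"),340,130,85,105,3); d=crop(cv2.imread("pics/side1.png"),330,270,70,60,3)
o=np.zeros((600,800+50,3),np.uint8)
a=a[:595]; o[:595,:490]=a; o[:240,500:840]=b; o[245:245+315,500:755]=c
o=o[:600,:800]; cv2.imwrite("pics/crop1.png",o); 
E
```

```text
(no output)
```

View pics/crop1.png

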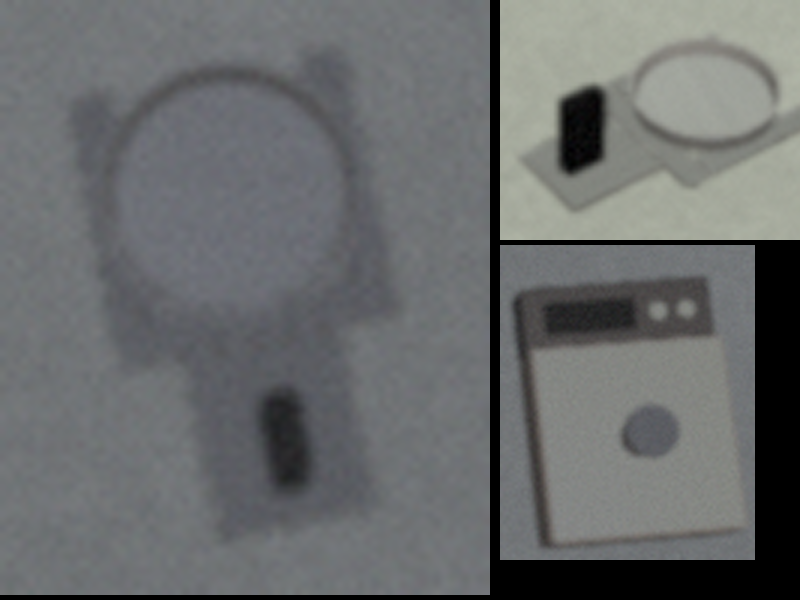

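Confirmed: the grey lifter has an upright black grip, at top (265.7,202.9), with a dish on its fork at (258.1,167.1). The support disc is at top (390,191.7).

```bash
python3 - <<'E'
from h import *
i=imaging.camera_info("top");T=np.array(i["world_to_cam"]);print("cam",(-T[:3,:3].T@T[:3,3]).round(3))
P=lambda u,v,z,n="top":ray(n,u,v,z)
print("grip",P(265.7,202.9,.062)); print("dish",P(258.1,167.1,.018)); print("sup",P(390,191.7,.085), P(363.5,296,.085,"side"))
tl,tr=P(257.1,217.1,.004),P(278.6,212.9,.004);fl,fr=P(235.3,154.6,.004),P(275,146.9,.004)
print("tail",(tl+tr)/2,np.linalg.norm(tl-tr),"tip",(fl+fr)/2,np.linalg.norm(fl-fr))
d=(fl+fr-tl-tr)/2;print(np.linalg.norm(d),"yaw",np.degrees(np.arctan2(d[1],d[0])))
for q in [(347,141),(411,140)]:print(P(*q,.05))
# deck corners px
for q in [(351,165.5),(412.5,161),(422,221),(356.5,230)]:print("deck",P(*q,.05))
from scipy.spatial.transform import Rotation as R
o=readout.get_obs();print(o["time"],R.from_quat(o["tool_rot"]).as_matrix().round(3),o["position"])
W=imaging.camera_info("wrist");T=W["world_to_cam"];r=R.from_quat(o["tool_rot"]).as_matrix();print("wristcam",W["K"], T[:3,:3]@r, r.T@(-T[:3,:3].T@T[:3,3]-o["position"]))
E
```

```text
cam [0.326 0.007 1.025]
grip [ 0.46644577 -0.0005675   0.062     ]
dish [0.56707365 0.02126127 0.018     ]
sup [ 0.49874705 -0.30438334  0.085     ] [ 0.49693561 -0.3114593   0.085     ]
tail [ 0.44307046 -0.00746326  0.004     ] 0.057322285947149464 tip [0.61488354 0.03035582 0.004     ] 0.10807490593187656
0.1759261653189351 yaw 12.413846944929189
[ 0.63491859 -0.20639795  0.05      ]
[ 0.64283439 -0.37354334  0.05      ]
deck [ 0.57050039 -0.21645963  0.05      ]
deck [ 0.58702348 -0.37601534  0.05      ]
deck [ 0.43225803 -0.39621262  0.05      ]
deck [ 0.40555902 -0.22948694  0.05      ]
0.1 [[-0.001 -0.95   0.313]
 [-0.002  0.313  0.95 ]
 [-1.     0.    -0.002]] [0.19553937 0.59292984 0.2216852 ]
wristcam [[301.98806588   0.         276.79370767]
 [  0.         301.98806588 210.14785712]
 [  0.           0.           1.        ]] [[-8.00836785e-04 -1.17682431e-03  9.99998987e-01]
 [-2.90125932e-01 -9.56987512e-01 -1.35855106e-03]
 [ 9.56988141e-01 -2.90126726e-01  4.24963554e-04]] [-0.16203878  0.07881124  0.00044242]
```

```bash
cat >> h.py <<'E'
from scipy.spatial.transform import Rotation as Rot
def plan(start,yaw0,goal,yaw1,n):
    """tool-down rows (tool x down, jaw at yaw): per-row 'ax.. tx ty tz' (shift in pre-turn axes)"""
    d=(np.array(goal)-start)/n*1000; dy=(yaw1-yaw0)/n
    for k in range(n):
        a=yaw0+k*dy; z=np.array([np.cos(a),np.sin(a),0]); y=np.array([-z[1],z[0],0])
        print(k,"ax %.4f"%-dy,"t",np.round([-d[2],d@y,d@z],1))
E
python3 - <<'E'
from h import *
o=readout.get_obs();r=Rot.from_quat(o["tool_rot"]).as_matrix();a=np.arctan2(r[1,2],r[0,2])
print(np.degrees(a)); plan([.1955,.593,.223],a,[.467,-.001,.150],np.radians(102.4),18)
E
```

```text
71.73663348407527
0 ax -0.0297 t [  4.1 -24.7 -26.6]
1 ax -0.0297 t [  4.1 -23.9 -27.3]
2 ax -0.0297 t [  4.1 -23.  -28. ]
3 ax -0.0297 t [  4.1 -22.2 -28.7]
4 ax -0.0297 t [  4.1 -21.3 -29.3]
5 ax -0.0297 t [  4.1 -20.5 -30. ]
6 ax -0.0297 t [  4.1 -19.6 -30.6]
7 ax -0.0297 t [  4.1 -18.6 -31.1]
8 ax -0.0297 t [  4.1 -17.7 -31.7]
9 ax -0.0297 t [  4.1 -16.8 -32.2]
10 ax -0.0297 t [  4.1 -15.8 -32.7]
11 ax -0.0297 t [  4.1 -14.8 -33.1]
12 ax -0.0297 t [  4.1 -13.8 -33.5]
13 ax -0.0297 t [  4.1 -12.8 -33.9]
14 ax -0.0297 t [  4.1 -11.8 -34.3]
15 ax -0.0297 t [  4.1 -10.8 -34.6]
16 ax -0.0297 t [  4.1  -9.7 -35. ]
17 ax -0.0297 t [  4.1  -8.7 -35.2]
```

Request:
{"method": "play_rows", "body": {
  "rows": "-0.03 0 0 4 -25 -27 0;-0.03 0 0 4 -24 -27 0;-0.03 0 0 4 -23 -28 0;-0.03 0 0 4 -22 -29 0;-0.03 0 0 4 -21 -29 0;-0.03 0 0 4 -20 -30 0;-0.03 0 0 4 -20 -31 0;-0.03 0 0 4 -19 -31 0"
}}

```text
time: 0.77
position: [0.317, 0.3275, 0.1902]
tool_rot: [-0.48, 0.519, 0.48, 0.519]
ft_force: [1.3, -0.6, -0.5]
grip_width: 0.087
```

Request:
{"method": "play_rows", "body": {
  "rows": "-0.03 0 0 4 -18 -32 0;-0.03 0 0 4 -17 -32 0;-0.03 0 0 4 -16 -33 0;-0.03 0 0 4 -15 -33 0;-0.03 0 0 4 -14 -34 0;-0.03 0 0 4 -13 -34 0;-0.03 0 0 4 -12 -34 0;-0.03 0 0 4 -11 -35 0"
}}

```text
time: 1.43
position: [0.4404, 0.0631, 0.1582]
tool_rot: [-0.539, 0.458, 0.539, 0.458]
ft_force: [0.4, 0.9, 0.1]
grip_width: 0.0867
```

Request:
{"method": "play_rows", "body": {
  "rows": "-0.03 0 0 4 -10 -35 0;-0.025 0 0 4 -8 -35 0;0 0 0 0 0 0 0;0 0 0 0 0 0 0"
}}

```text
time: 1.77
position: [0.4708, -0.0028, 0.1501]
tool_rot: [-0.55, 0.444, 0.55, 0.444]
ft_force: [-0.7, 0.4, -0.9]
grip_width: 0.0872
```

```bash
python3 - <<'E'
from h import *
i=imaging.camera_info("wrist");im=imaging.camera("wrist");cv2.imwrite("pics/w1.png",im);np.savez("w1.npz",**{k:np.array(v) for k,v in i.items() if k in("K","world_to_cam")})
o=readout.get_obs();r=Rot.from_quat(o["tool_rot"]).as_matrix();print(o["position"],r.round(3),np.degrees(np.arctan2(r[1,2],r[0,2])))
E
```

```text
[ 0.46956622 -0.00136617  0.1501126 ] [[-0.002 -0.977 -0.212]
 [ 0.001 -0.212  0.977]
 [-1.     0.002  0.001]] 102.2551236738431
```

View pics/w1.png

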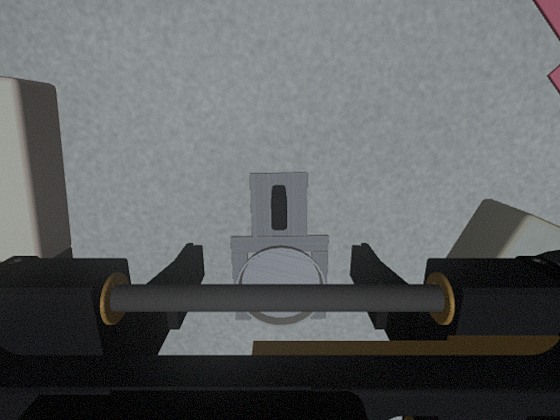

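Wrist view: grip top centre is near (279.5,208) and the tail edge runs (250,173)–(307,173). The lifter looks square to the jaws, with the dish on the fork at (281,282).

```bash
python3 - <<'E'
from h import *
i=dict(np.load("w1.npz"))
im=cv2.imread("pics/w1.png");g=im.max(2)[180:236,262:298];m=(g<70).astype(np.uint8);n,l,s,c=cv2.connectedComponentsWithStats(m);print(s[:, :],c+[262,180])
P=lambda u,v,z:ray("",u,v,z,i)
for q in [(279.5,186,.062),(279.5,231,.062),(279.5,208,.062),(250,173,.004),(307,173,.004),(281.5,282,.018)]:print(q,P(*q))
a,b=P(231,236,.004),P(329,236,.004);print((a+b)/2,np.linalg.norm(a-b))
t1,t2=P(250,173,.004),P(307,173,.004);d=(a+b-t1-t2)/2;print("yaw",np.degrees(np.arctan2(d[1],d[0])),np.linalg.norm(d),np.linalg.norm(t1-t2))
E
```

```text
[[   0    0   36   56 1358]
 [   9    5   16   45  658]] [[279.87481591 207.53755523]
 [278.72644377 207.4224924 ]]
(279.5, 186, 0.062) [ 0.44673399 -0.00565017  0.062     ]
(279.5, 231, 0.062) [0.48640882 0.00294802 0.062     ]
(279.5, 208, 0.062) [ 0.46568342 -0.00154352  0.062     ]
(250, 173, 0.004) [ 0.45199199 -0.03496198  0.004     ]
(307, 173, 0.004) [0.43974119 0.02234189 0.004     ]
(281.5, 282, 0.018) [0.56058613 0.02170627 0.018     ]
[0.5134451  0.00995504 0.004     ] 0.10729570970789586
yaw 13.53279745280738 0.06950832640449407 0.05859877281369849
```

Request:
{"method": "play_rows", "body": {
  "rows": "0 0 0 25 0 0 0;0 0 0 30 0 0 0.1;0 0 0 30 0 0 0.2;0 0 0 25 0 0 0.3;0 0 0 13 0 0 0.4;0 0 0 5 0 0 0.5;0 0 0 0 0 0 0.55;0 0 0 0 0 0 0.6",
  "squeeze": 10
}}

```text
time: 2.48
position: [0.4699, -0.0001, 0.023]
tool_rot: [-0.551, 0.443, 0.551, 0.443]
ft_force: [-0.8, -0.4, 0.2]
grip_width: 0.0483
```

Request:
{"method": "play_rows", "body": {
  "rows": "0 0 0 0 0 0 0.65;0 0 0 0 0 0 0.7;0 0 0 0 0 0 0.74;0 0 0 0 0 0 0.78;0 0 0 0 0 0 0.8;0 0 0 0 0 0 0.82;0 0 0 0 0 0 0.85;0 0 0 0 0 0 0.9"
}}

```text
time: 3.15
position: [0.4702, -0.001, 0.0226]
tool_rot: [0.551, -0.443, -0.551, -0.443]
ft_force: [-0.1, -0.5, 2.6]
grip_width: 0.0142
```

Request:
{"method": "play_rows", "body": {
  "rows": "0 0 0 0 0 0 1;0 0 0 0 0 0 1;0 0 0 0 0 0 1;0 0 0 0 0 0 1",
  "squeeze": 50
}}

```text
time: 3.48
position: [0.4702, -0.001, 0.0226]
tool_rot: [0.551, -0.443, -0.551, -0.443]
ft_force: [0.2, 0.7, 2.9]
grip_width: 0.0136
```

Request:
{"method": "play_rows", "body": {
  "rows": "0 0 0 -1 0 0 1;0 0 0 -2 0 0 1;0 0 0 -4 0 0 1;0 0 0 -6 0 0 1;0 0 0 -7 0 0 1;0 0 0 -7 0 0 1;0 0 0 -7 0 0 1;0 0 0 -8 0 0 1"
}}

```text
time: 4.15
position: [0.4702, -0.001, 0.0655]
tool_rot: [0.551, -0.443, -0.551, -0.443]
ft_force: [-0.8, 0.0, -1.3]
grip_width: 0.0134
```

Request:
{"method": "play_rows", "body": {
  "rows": "0 0 0 -10 0 0 1;0 0 0 -12 0 0 1;0 0 0 -12 0 0 1;0 0 0 -12 0 0 1;0 0 0 -12 0 0 1;0 0 0 -10 0 0 1;0 0 0 -6 0 0 1;0 0 0 -2 0 0 1"
}}

```text
time: 4.82
position: [0.4707, -0.0011, 0.142]
tool_rot: [0.552, -0.443, -0.55, -0.443]
ft_force: [-0.9, -1.0, -1.8]
grip_width: 0.0135
```

```bash
python3 - <<'E'
from h import *
i=imaging.camera_info("wrist");im=imaging.camera("wrist");np.savez("w2.npz",**{k:np.array(v) for k,v in i.items() if k in("K","world_to_cam")})
s=imaging.camera("side");cv2.imwrite("pics/s2.png",s);cv2.imwrite("pics/w2f.png",im)
o=np.zeros((600,780,3),np.uint8);o[:300,:780]=crop(im,150,160,260,100,3) if 0 else crop(im,150,235-75,260,100,3);c=crop(s,230,120,195,75,4);o[300:,:]=c;cv2.imwrite("pics/w2.png",o)
o=readout.get_obs();print(o["position"],o["ft_force"],o["moment"],o["time"])
E
```

```text
[ 0.47021741 -0.00102584  0.14102349] [ 0.0786523  -0.65110047 -1.25945045] [0.0304241  0.07132019 0.02642036] 4.9167
```

View pics/w2.png

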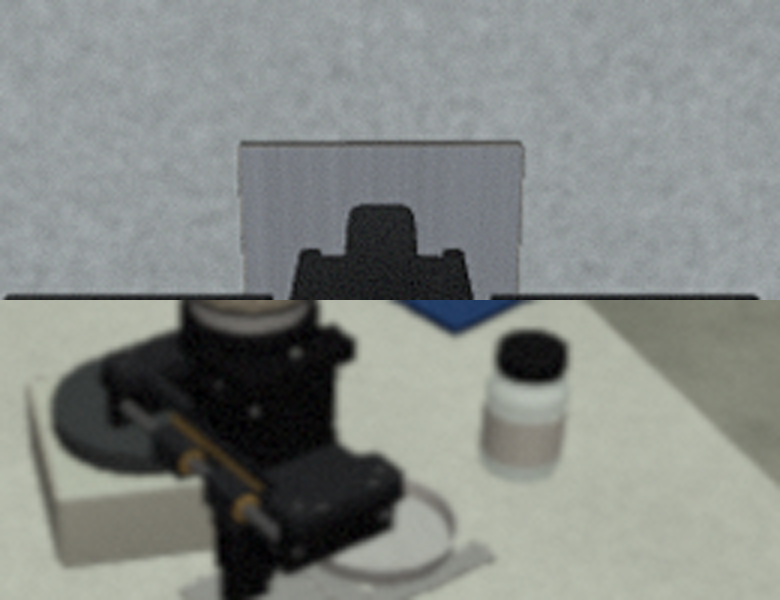

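Dish and lifter are off the bench. The tail edge is at wrist (230..324,208) and the right tine tip at side (353.7,183). I'll check pitch by comparing these with the level prediction.

```bash
python3 - <<'E'
from h import *
p=np.array([.4702,-.0010,.1410]);yaw=np.radians(12.4)
i=dict(np.load("w2.npz"));S=imaging.camera_info("side")
def pr(i,X):
    x=np.array(i["K"])@(np.array(i["world_to_cam"])[:3]@np.r_[X,1]);return (x[:2]/x[2]).round(1)
for pitch in (-5,0,5,10):
  for dx in (-.003,.003):
    R=Rot.from_euler("ZY",[yaw,np.radians(pitch)]).as_matrix()
    w=lambda x,y,z:p+[0,0,-.0226+.043]+R@np.array([x+dx,y,z])
    print(pitch,dx,"tail",pr(i,w(-.027,.03,-.039)),pr(i,w(-.027,-.03,-.039)),"tips side",pr(S,w(.15,-.054,-.039)),pr(S,w(.15,.054,-.039)),pr(S,w(.15,-.036,-.039)),"dishc",pr(S,w(.1,0,-.025)))
E
```

```text
-5 -0.003 tail [324.7 203.9] [229.9 204. ] tips side [354.3 179.2] [326.4 157.8] [349.5 175.4] dishc [324.1 172.1]
-5 0.003 tail [324.4 213.2] [230.2 213.3] tips side [356.2 178.1] [328.3 156.8] [351.4 174.4] dishc [326.  171.1]
0 -0.003 tail [325.6 199.6] [229.1 199.7] tips side [352.9 183.8] [325.2 162.3] [348.1 180.1] dishc [323.3 175.2]
0 0.003 tail [325.1 208.8] [229.5 208.9] tips side [354.8 183. ] [327.1 161.5] [350.  179.2] dishc [325.2 174.3]
5 -0.003 tail [326.5 195.5] [228.1 195.6] tips side [351.2 188.5] [323.7 166.8] [346.4 184.7] dishc [322.3 178.3]
5 0.003 tail [325.9 204.7] [228.7 204.8] tips side [353.  187.8] [325.5 166.2] [348.3 184. ] dishc [324.2 177.6]
10 -0.003 tail [327.6 191.9] [227.1 192. ] tips side [349.2 193.1] [321.9 171.3] [344.4 189.3] dishc [321.  181.3]
10 0.003 tail [326.8 200.9] [227.8 201.1] tips side [351.  192.6] [323.7 170.9] [346.2 188.8] dishc [322.9 180.8]
```

```bash
python3 - <<'E'
from h import *
s=cv2.imread("pics/s2.png");cv2.imwrite("pics/s2c.png",crop(s,260,150,130,90,6))
E
```

```text
(no output)
```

View pics/s2c.png

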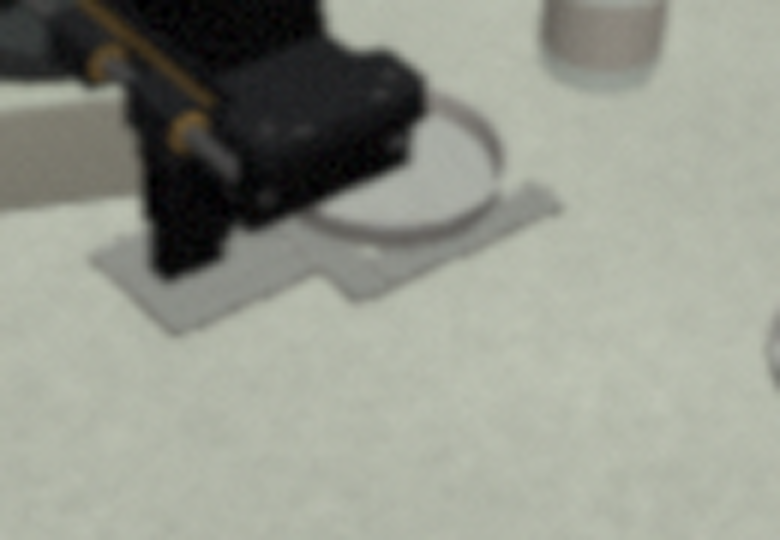

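Essentially level: pitch about 1°, with the grip about 3 mm ahead of the TCP. Carry to above the support: tool y +138, z −303 mm, in soft ramps.

Request:
{"method": "play_rows", "body": {
  "rows": "0 0 0 0 1.2 -2.7 1;0 0 0 0 2.5 -5.4 1;0 0 0 0 3.7 -8.2 1;0 0 0 0 5 -10.9 1;0 0 0 0 6.2 -13.6 1;0 0 0 0 7.4 -16.3 1;0 0 0 0 7.4 -16.3 1;0 0 0 0 7.4 -16.3 1"
}}

```text
time: 5.58
position: [0.4489, -0.0988, 0.1401]
tool_rot: [-0.551, 0.443, 0.551, 0.443]
ft_force: [0.7, 0.2, -2.5]
grip_width: 0.0136
```

Request:
{"method": "play_rows", "body": {
  "rows": "0 0 0 0 7.4 -16.3 1;0 0 0 0 7.4 -16.3 1;0 0 0 0 7.4 -16.3 1;0 0 0 0 7.4 -16.3 1;0 0 0 0 7.4 -16.3 1;0 0 0 0 7.4 -16.3 1;0 0 0 0 7.4 -16.3 1;0 0 0 0 7.4 -16.3 1"
}}

```text
time: 6.25
position: [0.4187, -0.2389, 0.14]
tool_rot: [-0.55, 0.443, 0.551, 0.443]
ft_force: [0.4, -0.2, -1.4]
grip_width: 0.0136
```

Request:
{"method": "play_rows", "body": {
  "rows": "0 0 0 0 7.4 -16.3 1;0 0 0 0 6.2 -13.6 1;0 0 0 0 5 -10.9 1;0 0 0 0 4.6 -9.5 1;0 0 0 0 3.7 -8.2 1;0 0 0 0 2.5 -5.4 1;0 0 0 0 1.2 -2.7 1;0 0 0 0 0 0 1"
}}

```text
time: 6.92
position: [0.404, -0.3094, 0.1405]
tool_rot: [0.551, -0.443, -0.551, -0.443]
ft_force: [-0.1, 0.2, -1.2]
grip_width: 0.0134
```

```bash
python3 - <<'E'
from h import *
i=imaging.camera_info("wrist");im=imaging.camera("wrist");np.savez("w3.npz",**{k:np.array(v) for k,v in i.items() if k in("K","world_to_cam")})
s=imaging.camera("side");t=imaging.camera("top");cv2.imwrite("pics/s3.png",s);cv2.imwrite("pics/t3.png",t)
o=np.zeros((600,800,3),np.uint8);o[:,:480]=crop(s,290,230,120,150,4);o[:400,480:]=crop(t,345,130,80,100,4);cv2.imwrite("pics/c3.png",o)
o=readout.get_obs();r=Rot.from_quat(o["tool_rot"]).as_matrix();print(o["position"],r.round(3),o["time"])
E
```

```text
[ 0.4040535  -0.30827315  0.14049704] [[-0.    -0.977 -0.215]
 [ 0.001 -0.215  0.977]
 [-1.     0.     0.001]] 7.0667
```

View pics/c3.png

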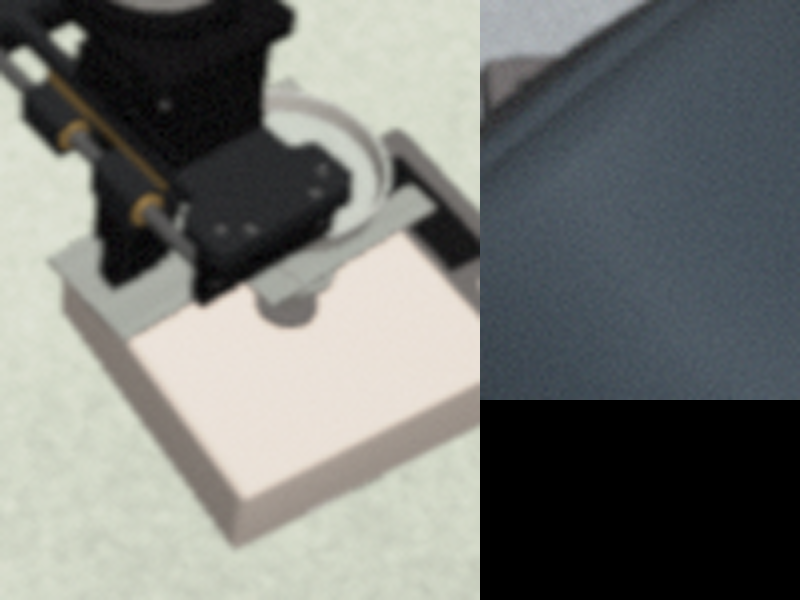

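```bash
python3 - <<'E'
from h import *
for n,(x,y,w,h) in (("top",(375,176,32,32)),("side",(348,282,32,20))):
    g=cv2.GaussianBlur(cv2.cvtColor(cv2.imread(f"pics/{n}1.png"),cv2.COLOR_BGR2GRAY),(3,3),0)[y:y+h,x:x+w]
    t,m=cv2.threshold(g,0,255,cv2.THRESH_OTSU+cv2.THRESH_BINARY_INV);k,l,s,c=cv2.connectedComponentsWithStats(m)
    j=1+np.argmax(s[1:,4]);cc=c[j]+[x,y];print(n,s[j]+[x,y,0,0,0],cc,ray(n,*cc,.085))
    if n=="side": 
        for r in m: print("".join("#" if v else "." for v in r))
S=imaging.camera_info("side");p=np.array([.40405,-.30827,.1405]);yaw=np.radians(12.4)
def pr(i,X):
    x=np.array(i["K"])@(np.array(i["world_to_cam"])[:3]@np.r_[X,1]);return (x[:2]/x[2]).round(1)
for pitch in(0,2,5):
    R=Rot.from_euler("ZY",[yaw,np.radians(pitch)]).as_matrix();w=lambda x,y,z:p+[0,0,-.0226+.043]+R@np.array([x+.003,y,z])
    print(pitch,"tip",pr(S,w(.15,-.054,-.039)),"tail",pr(S,w(-.027,-.03,-.039)),"corner",pr(S,w(.05,-.054,-.039)))
E
```

```text
top [380 183  20  18 282] [389.43262411 191.9822695 ] [ 0.49800665 -0.30296516  0.085     ]
side [352 287  22  15 282] [362.56737589 294.59929078] [ 0.4969669  -0.30759479  0.085     ]
................................
................................
................................
................................
................................
..........########..............
........#############...........
.......###############..........
......##################........
.....###################........
.....####################.......
.....#####################......
....######################......
....######################......
....######################......
....######################......
.....#####################......
.....#####################......
......###################.......
......###################.......
0 tip [400.  279.9] tail [321.9 313.1] corner [361.9 302.8]
2 tip [399. 282.] tail [321.4 313.2] corner [361.2 303.7]
5 tip [397.5 285.1] tail [320.6 313.2] corner [360.2 305.1]
```

```bash
python3 - <<'E'
from h import *
S=imaging.camera_info("side");p=np.array([.40405,-.30827,.1405]);yaw=np.radians(12.4)
R=Rot.from_euler("ZY",[yaw,np.radians(1.2)]).as_matrix();P=np.array(S["K"])@np.array(S["world_to_cam"])[:3]
t=np.linspace(0,2*np.pi,400)
for ox in(-.006,-.003,0,.003):
  for oy in (-.003,.003):
    X=np.array([.103+ox+.05*np.cos(t),oy+.05*np.sin(t),-.025+0*t])
    W=(p+[0,0,.0204])[:,None]+R@X;x=P@np.r_[W,np.ones((1,400))];x=x[:2]/x[2]
    k=x[0].argmax();print(ox,oy,"right",x[:,k].round(1),"top",x[:,x[1].argmin()].round(1),"bot",x[:,x[1].argmax()].round(1))
E
```

```text
-0.006 -0.003 right [387.4 275.5] top [358.6 254. ] bot [365.6 291.6]
-0.006 0.003 right [385.3 273.3] top [356.7 252.2] bot [363.4 289.6]
-0.003 -0.003 right [388.5 274.9] top [359.7 253.4] bot [366.7 290.9]
-0.003 0.003 right [386.4 272.7] top [357.8 251.6] bot [364.6 288.9]
0 -0.003 right [389.6 274.2] top [360.8 252.8] bot [367.9 290.2]
0 0.003 right [387.5 272.3] top [358.9 251.1] bot [365.8 288.2]
0.003 -0.003 right [390.8 273.6] top [361.9 252.2] bot [369.1 289.6]
0.003 0.003 right [388.6 271.7] top [360.  250.5] bot [367.  287.6]
```

Request:
{"method": "play_rows", "body": {
  "rows": "0 0 0 0 0.8 -1.5 1;0 0 0 0 1.7 -3 1;0 0 0 0 2.2 -4 1;0 0 0 0 2.2 -4 1;0 0 0 0 1.7 -3 1;0 0 0 0 0.8 -1.5 1;0 0 0 0 0 0 1;0 0 0 0 0 0 1"
}}

```text
time: 7.73
position: [0.3984, -0.3278, 0.1405]
tool_rot: [-0.551, 0.443, 0.551, 0.443]
ft_force: [0.5, -0.4, -1.8]
grip_width: 0.0138
```

Request:
{"method": "play_rows", "body": {
  "rows": "0 0 0 2 0 0 1;0 0 0 4 0 0 1;0 0 0 6 0 0 1;0 0 0 6 0 0 1;0 0 0 5 0 0 1;0 0 0 4 0 0 1;0 0 0 3 0 0 1;0 0 0 2 0 0 1"
}}

```text
time: 8.4
position: [0.3984, -0.3275, 0.1079]
tool_rot: [-0.551, 0.443, 0.551, 0.443]
ft_force: [-0.5, 0.6, -1.5]
grip_width: 0.014
```

Request:
{"method": "play_rows", "body": {
  "rows": "0 0 0 1 0 0 1;0 0 0 1 0 0 1;0 0 0 1 0 0 1;0 0 0 1 0 0 1;0 0 0 1 0 0 1;0 0 0 1 0 0 1;0 0 0 1 0 0 1;0 0 0 1 0 0 1"
}}

```text
time: 9.07
position: [0.3987, -0.3278, 0.1006]
tool_rot: [0.551, -0.443, -0.551, -0.443]
ft_force: [-0.3, -0.1, -2.2]
grip_width: 0.0135
```

Request:
{"method": "play_rows", "body": {
  "rows": "0 0 0 1 0 0 1;0 0 0 1 0 0 1;0 0 0 2 0 0 1;0 0 0 2 0 0 1;0 0 0 2 0 0 1;0 0 0 2 0 0 1;0 0 0 2 0 0 1;0 0 0 1 0 0 1"
}}

```text
time: 9.73
position: [0.3985, -0.3276, 0.0872]
tool_rot: [-0.551, 0.443, 0.551, 0.443]
ft_force: [1.5, 0.3, -0.7]
grip_width: 0.0133
```

```bash
python3 - <<'E'
from h import *
s=imaging.camera("side");w=imaging.camera("wrist");cv2.imwrite("pics/s4.png",s)
o=np.zeros((600,800,3),np.uint8);o[:,:480]=crop(s,290,230,120,150,4);o[:225,480:]=cv2.resize(w,(320,225));cv2.imwrite("pics/c4.png",o)
o=readout.get_obs();print(o["position"],o["ft_force"],o["time"])
E
```

```text
[ 0.39846062 -0.32753842  0.08730089] [ 0.53733619 -0.17487366 -1.00375271] 9.8333
```

View pics/c4.png

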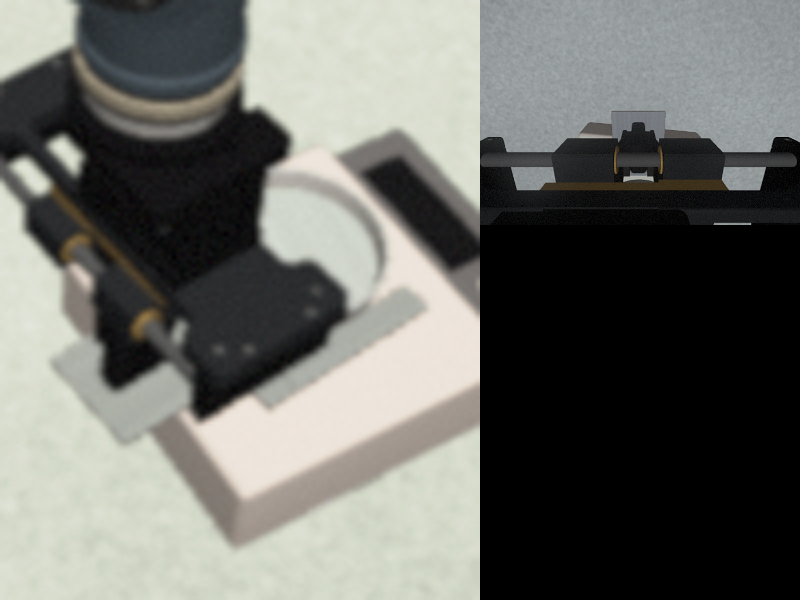

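The dish now stands level on the support, rim at crop right (386,255), and the fork is visibly below it. I'll go on down to the deck, nominally 14.7 mm further.

Request:
{"method": "play_rows", "body": {
  "rows": "0 0 0 2 0 0 1;0 0 0 3 0 0 1;0 0 0 3 0 0 1;0 0 0 2 0 0 1;0 0 0 1 0 0 1;0 0 0 1 0 0 1;0 0 0 0.5 0 0 1;0 0 0 0.5 0 0 1"
}}

```text
time: 10.5
position: [0.3986, -0.3277, 0.0745]
tool_rot: [0.551, -0.443, -0.551, -0.443]
ft_force: [0.1, -0.6, -1.3]
grip_width: 0.014
```

Request:
{"method": "play_rows", "body": {
  "rows": "0 0 0 0.5 0 0 1;0 0 0 0.5 0 0 1;0 0 0 0 0 0 1"
}}

```text
time: 10.75
position: [0.3986, -0.3277, 0.0735]
tool_rot: [0.551, -0.443, -0.551, -0.443]
ft_force: [-0.1, -0.2, -1.3]
grip_width: 0.0134
```

Request:
{"method": "play_rows", "body": {
  "rows": "0 0 0 0.5 0 0 1;0 0 0 0.5 0 0 1;0 0 0 0.5 0 0 1;0 0 0 0 0 0 1"
}}

```text
time: 11.08
position: [0.3986, -0.3277, 0.0726]
tool_rot: [0.551, -0.443, -0.551, -0.443]
ft_force: [-1.9, -0.7, 4.0]
grip_width: 0.0139
```

Contact with the deck: the vertical force rose about 5 N. Release slowly, then go straight up.

Request:
{"method": "play_rows", "body": {
  "rows": "0 0 0 0.5 0 0 1;0 0 0 0 0 0 1;0 0 0 0 0 0 1;0 0 0 0 0 0 0.82;0 0 0 0 0 0 0.8;0 0 0 0 0 0 0.75;0 0 0 0 0 0 0.7;0 0 0 0 0 0 0.65",
  "squeeze": 5
}}

```text
time: 11.75
position: [0.3986, -0.3277, 0.0714]
tool_rot: [-0.551, 0.443, 0.551, 0.443]
ft_force: [-0.9, -0.8, -0.8]
grip_width: 0.0265
```

Request:
{"method": "play_rows", "body": {
  "rows": "0 0 0 0 0 0 0.6;0 0 0 0 0 0 0.55;0 0 0 0 0 0 0.5;0 0 0 0 0 0 0.5;0 0 0 -3 0 0 0.5;0 0 0 -8 0 0 0.5;0 0 0 -15 0 0 0.5;0 0 0 -20 0 0 0.5"
}}

```text
time: 12.42
position: [0.3979, -0.3269, 0.1175]
tool_rot: [-0.55, 0.443, 0.552, 0.443]
ft_force: [0.5, -0.1, -0.1]
grip_width: 0.0435
```

Request:
{"method": "play_rows", "body": {
  "rows": "0 0 0 -20 0 0 0.5;0 0 0 -20 0 0 0.5;0 0 0 -20 10 20 0.5;0 0 0 -20 10 35 0.5;0 0 0 -10 5 38 0.5;0 0 0 0 0 40 0.5;0 0 0 0 0 40 0.5;0 0 0 0 0 40 0.5"
}}

```text
time: 13.08
position: [0.3277, -0.1236, 0.2084]
tool_rot: [0.551, -0.443, -0.55, -0.444]
ft_force: [0.8, 0.4, 0.0]
grip_width: 0.0436
```

Request:
{"method": "play_rows", "body": {
  "rows": "0 0 0 0 0 40 0.5;0 0 0 0 0 40 0.5;0 0 0 0 0 40 0.5;0 0 0 0 0 20 0.5;0 0 0 0 0 0 0.5"
}}

```text
time: 13.5
position: [0.2953, 0.0153, 0.2078]
tool_rot: [-0.551, 0.442, 0.553, 0.442]
ft_force: [-1.0, 0.1, -0.1]
grip_width: 0.0438
```

```bash
python3 - <<'E'
from h import *
s=imaging.camera("side");t=imaging.camera("top");cv2.imwrite("pics/s5.png",s);cv2.imwrite("pics/t5.png",t)
o=np.zeros((600,800,3),np.uint8);o[:,:480]=crop(s,290,230,120,150,4);o[:480,480:]=crop(t,345,130,80,120,4);cv2.imwrite("pics/c5.png",o)
o=readout.get_obs();print(o["position"],o["ft_force"],o["time"])
E
```

```text
[0.29871092 0.01205659 0.20816563] [0.17140391 0.57179592 0.8659386 ] 13.6
```

View pics/c5.png

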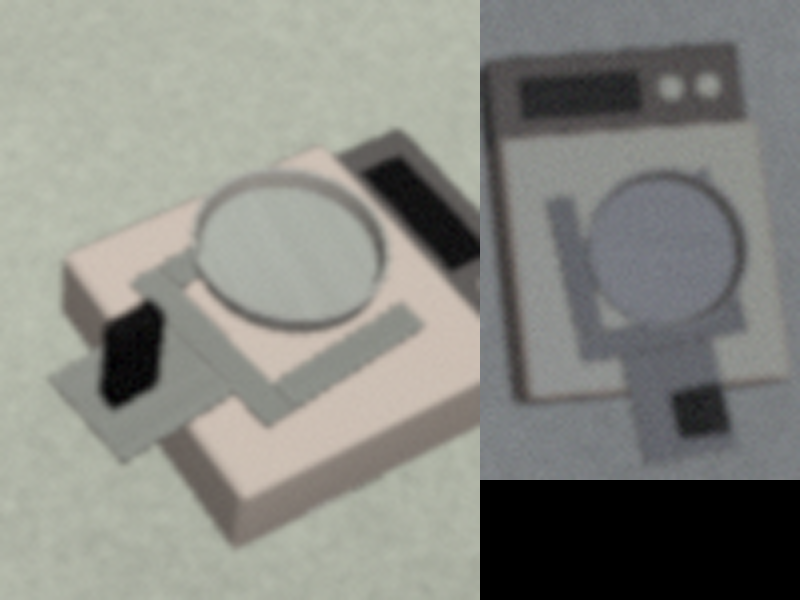

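Side and top crops: the dish is level on the support, at top (391.3,192.3) and side (362.5,292.5). The lifter lies flat on the deck with daylight beneath the dish, released.

```bash
python3 - <<'E'
from h import *
print(ray("top",391.3,192.3,.099),ray("side",362.5,292.5,.099),"sup",ray("top",389.4,192,.085),ray("side",363,294.4,.085))
E
```

```text
[ 0.49479409 -0.30288644  0.099     ] [ 0.49238503 -0.31241857  0.099     ] sup [ 0.49796035 -0.30288356  0.085     ] [ 0.49802527 -0.30747474  0.085     ]
```

```bash
python3 -c "
from rig import robot
print(robot.hand_in())"
```

```text
the job is handed in; nothing more can be done
None
```

The dish is on the balance support and the job is handed in, with the robot's clock at about 13.6 s of the 43 s allowed. I picked up the grey lifter by its black grip with the dish riding on it. I carried it about 0.33 m to the balance, lowered the fork around the post until it met the deck, let go and backed away.

**Last checks:**
- **Pose:** the final pictures show the dish level on the support, the lifter flat on the deck, and a visible gap between them.
- **Centring:** the dish centre came out about 3 mm off the support's axis by the top camera and about 7 mm by the side camera. The limit is 16 mm. The two cameras disagree by several millimetres, because the pixel positions were read by eye.

One carry command fell about 18 mm short. I saw this from the measured position and corrected it before lowering.

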